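# Clear the fixings chest, raise its lid and lock the folding stay

### The job

Someone has left a small roll of flashing tape on the closed lid of the plywood fixings chest: take it off first and stand it on its flat end, wholly on the square wooden board. Then raise the chest's lid and push the thumb bar of its folding stay through straight, back towards the hinge, until the stay rests against its stop, so that the lid stays up by itself. Let go of everything and leave the tub, the two bigger rolls and the tin standing where they are.

Things in the scene. Friction and masses are not known exactly. Their poses are not given: they have to be found in the camera images.
- chest: Open-topped plywood chest, fixed to the bench: 200 mm deep (x), 260 wide (y), rim 100 high, walls and floor 8. Origin: centre of its underside; x points from the handle side (nearest the robot) to the hinge side, y to the left, z up. The lid's hinge axis runs along y at chest x = 100, z = 100 mm. Its contents lie below 45 mm.
- lid (a joint): Lid angle, rad: 0 closed, growing as the front edge rises. Plywood slab 200 x 260 x 12 mm, 0.45 kg; top face 112 mm above the bench when closed. It rises to 1.22 (stay straight, a hard end); 1.21 when locked. Damped hinge (4.5 N m s/rad): raise at 0.5 rad/s or slower. Let go unlocked it sinks slowly, 1 to 3 degrees a second near the top, faster lower down.
- lid_hinge (a point): Point on the lid's hinge axis, midway along the chest's width, 100 mm above the bench. Its y axis runs along the hinge; its x axis lies in the lid's plane, pointing away from the handle.
- lid_handle (a point): Middle of the lid's handle: a round steel bar 12 mm thick, 100 mm long, parallel to the hinge, held 45 mm out from the lid's front edge by a post at either end; 245 mm from the hinge axis and 6 mm above the plane of the lid's underside. Fingers can straddle it from above and it can turn between them.
- stay_knuckle (a joint): Angle between the stay's two flat steel links, rad: 0 folded (lid closed), 2.71 straight, 2.96 locked (past straight, at its stop). It grows as the lid is raised (2.1 with the lid at 1.13), the knuckle rising on the handle side of the straight line. Pushing the thumb bar towards the hinge (slowly: 5 to 20 N) lifts the lid the last bit and carries the knuckle past straight, where it stays.
- stay_foot (a point): Pivot of the folding stay's lower link, just inside the chest's left wall, at chest x = 0, y = 100, z = 70 mm. The link is 73.6 mm long, as is the upper link, which is pinned to the lid's underside 110 mm from the hinge axis. Both turn in the plane chest y = 100 mm.
- thumb_bar (a point): Near the middle of the thumb bar: a round steel bar 12 mm thick fixed to the knuckle, sticking out 60 mm from the stay towards the chest's middle, parallel to the hinge (chest y = 100 to 40 mm; this point at y = 65). It circles the stay's foot at 73.6 mm. With the lid up it lies under it, on the inner side. Locked, it stands at chest x = 39, z = 132 mm.
- tape_roll: Small roll of black tape with a cardboard core, standing on its flat end on the lid: 60 mm across, 50 mm high, hole 36 mm, 0.25 kg. Origin: centre of its underside; z along its axis.
- board: Square wooden board lying on the bench to one side of the chest, fixed, 150 x 150 x 12 mm. Origin: centre of its underside, x and y along its edges.
- tub: Bystander: round plastic tub with a lid, 140 mm across, 137 mm high, standing on the bench on the side opposite to the board. Origin: centre of its underside.
- tall_roll: Bystander: roll of membrane standing on end close to the chest's left side, 70 mm across, 240 mm high. Origin: centre of its underside.
- short_roll: Bystander: thicker roll standing on end close to the chest's right side, 86 mm across, 120 mm high. Origin: centre of its underside.
- tin: Bystander: plain steel tin standing before the chest, to the right of the handle, 56 mm across, 85 mm high. Origin: centre of its underside.
Things that resemble listed ones, but are neither listed nor needed, are in the scene too. Leave any orange or pink look-alike of the tape_roll alone.

How it is judged:
By the outcome, as a careful person would: the job done as asked, in the order asked, and still so for the second after the job is handed in, with the robot touching nothing.
It also fails if it takes over 67 s, if anything falls off the work surface, if the arm or the gripper's body presses on something with over 40 N, if the wrist force passes 120 N, or if a joint passes its speed limit or range.

### The arm

A 6-joint arm with a two-finger parallel gripper is mounted at the origin on the work surface. World frame = base frame: x ahead of the robot, y to its left, z up, the work surface at z = 0. Lengths are in m, angles in rad, forces in N, time in s.
With the tool pointing down it reaches from about 0.35 to 0.775 m from the base axis. Payload 7.3 kg.
Tool frame: the origin (TCP) lies between the finger pads; the fingertips stand robot.tcp_to_tips ahead of it and the grasp point (between the pads) lies 2 mm behind it (robot.tcp_to_tips is the distance from the TCP to the fingertips, in m); y points along the fingers, x is the direction in which the jaws open and shut, and the axes are right-handed (so a half turn about y gives the same grasp; the last joint's range is limited). The gripper opens to 92 mm and grips with 3 to 60 N. Pads are 19 mm wide; open, the fingers measure 130 mm over their backs; the gripper's body (75 mm by 190 mm) begins 47 mm behind the grasp point.
Start: joints at [-1.26, 0.342, 1.524, -0, 1.275, -0.146], TCP at [0.232, -0.471, 0.244] pointing down, gripper open.
Joint ranges: [-2.53, 2.53], [-0.77, 2.02], [0.04, 2.7], [-1, 4.14], [0.28, 2.66], [-3.11, 3.11]. Speed limits (rad/s): [2.57, 2.57, 3.14, 3.14, 3.14, 3.14].

### API

Orientations are given as [roll, pitch, yaw] about the fixed x, y, z axes, in that order (R = Rz(yaw) Ry(pitch) Rx(roll)).
In Python, from cell import status, read_camera, get_calibration, robot gives the robot as it stands.
- The arm moves only by the shell command python3 -m creep 'ROWS' [FORCE]. ROWS is JSON, a list of rows, each an object of numbers: "dx", "dy", "dz": the shift along the tool's x, y, z in m; "rx", "ry", "rz": the turn, a rotation vector about the tool's x, y, z in rad; "gripper": the opening, from 0 (shut) to 1 (fully open). A call has 1 to 20 rows; each row is the pose to reach, as a shift and turn from the pose commanded when the call began, along the tool's axes at that moment; what a row does not reach only later rows make up. A row lasts 1/8 s, in which the tool goes at most 62.5 mm and 10.7 degrees, less where a joint would pass 70% of its speed; a pose out of reach is approached as far as the arm can. A call with a gripper value outside its range is refused whole. The fingers move at their own pace and stop on an object; FORCE is the grip in N (left out, the last holds). Time passes only in rows, so rows that repeat a pose let the fingers close. It gives the time, the measured TCP pose, the force and the opening at its end, in the units of the state.
- status.observe(): the state, without advancing time (a new reading comes with each control period).
- read_camera(name): name is "scene" or "top" or "wrist"; returns (picture, depth): 400x640x3 uint8, red, green, blue; 400x640 float32, m along the optical axis (not along the pixel's ray), 0 where there is no reading.
- get_calibration(name): a dict with "fx", "fy", "cx", "cy" (pixels), "xyz" and "rotation" of the camera in the world; the wrist camera has in their place "mount" (4x4, takes a point from camera to tool coordinates, whose origin is the TCP and whose axes are the tool frame's). Camera axes: x right, y down, z forward; pixel columns grow to the right and rows downward; lengths in m; the calibration is good to about 2 mm. A picture is of the moment at which its call begins: read the wrist's pose just before it. get_calibration takes no time and is no camera call.
- robot.hand_in(): hands the job in, once; it reports no verdict.
The state is a dict: "time": time; "qpos": joint angles; "qvel": joint speeds; "joint_efforts": joint torques, N m; "tool_pos": TCP position; "tool_rot": TCP orientation; "contact_force": force on the tool from outside, world axes, zero at the start; "torque": the same for the moment, N m; "opening": finger opening in m.
Only numpy, scipy, OpenCV 4.12 (cv2) and the standard library are available. Lean on these libraries where they do the work, as an engineer would, in place of code of your own. Each camera call takes 0.05 s, during which the arm holds its last target.

## Working session

There is one attempt and no reset: what is moved stays moved. The work goes in short steps, Python scripts to look and compute and a shell command to move; the robot and the scene stay as the last step left them, time stands still between calls to the robot, and variables do not carry over. Pictures are saved under pics/ and viewed, and the job is handed in when it is done.

```bash
ls; mkdir -p pics; python3 - <<'E'
from cell import status, read_camera, get_calibration, robot
import cv2, numpy as np
print(status.observe()); print(robot.tcp_to_tips)
for n in ["scene","top","wrist"]:
    p,d=read_camera(n); cv2.imwrite(f"pics/{n}0.png",p[:,:,::-1]); np.save(f"pics/{n}0.npy",d)
    print(n,get_calibration(n), d.min(), d.max())
E
```

```text
pics
{'time': 0.0, 'qpos': array([-1.26001921e+00,  3.42728439e-01,  1.52500720e+00, -8.53273880e-06,
        1.27542100e+00, -1.45984251e-01]), 'qvel': array([ 1.08977951e-04, -1.49056936e-03, -8.05457487e-05, -6.91209167e-04,
       -3.57469297e-04,  8.32577515e-04]), 'joint_efforts': array([ 1.88195205e-03, -4.31233013e+01, -2.44226950e+01,  7.18786893e-02,
        5.58695721e-02, -1.16204092e-04]), 'tool_pos': array([ 0.23145446, -0.47079799,  0.24304541]), 'tool_rot': array([-1.57057689e+00,  1.54853870e-03, -1.11403230e+00]), 'contact_force': array([ 0.5559313 , -0.18386652,  0.58397585]), 'torque': array([-0.03304167, -0.0258325 , -0.0446512 ]), 'opening': 0.09220099333816642}
0.017
scene {'fx': 429.1059031945858, 'fy': 429.1059031945858, 'cx': 321.09168025301585, 'cy': 205.37446387922108, 'xyz': array([1.14977832, 0.2323866 , 1.10323888]), 'rotation': array([-2.60374514,  0.01197145,  1.94653764])} 0.0 3.0809927
top {'fx': 369.4224121068596, 'fy': 369.4224121068596, 'cx': 323.3354831085243, 'cy': 203.1435737657481, 'xyz': array([ 0.44284093, -0.00590142,  1.15109263]), 'rotation': array([-3.00550698,  0.0108074 , -1.55907262])} 0.0 2.1086369
wrist {'fx': 285.5730105050791, 'fy': 285.5730105050791, 'cx': 319.90914469391254, 'cy': 197.766995070504, 'mount': array([[ 9.99998928e-01,  1.45795259e-03,  1.34862160e-04,
         4.41455056e-04],
       [ 2.94141928e-04, -2.90268231e-01,  9.56945279e-01,
        -1.39563017e-01],
       [ 1.43432705e-03, -9.56944214e-01, -2.90268349e-01,
         7.90983077e-02],
       [ 0.00000000e+00,  0.00000000e+00,  0.00000000e+00,
         1.00000000e+00]])} 0.0 1.5040135
```

View pics/top0.png

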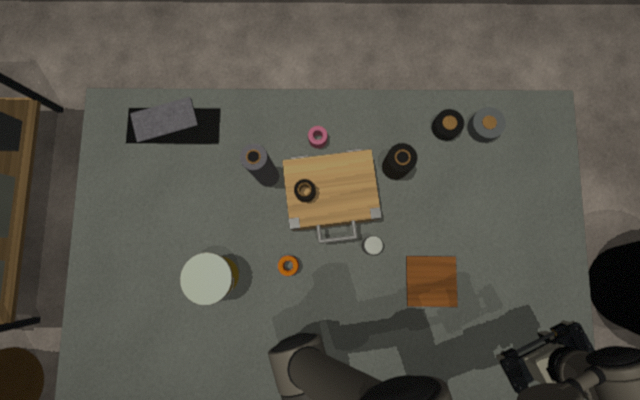

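View pics/scene0.png

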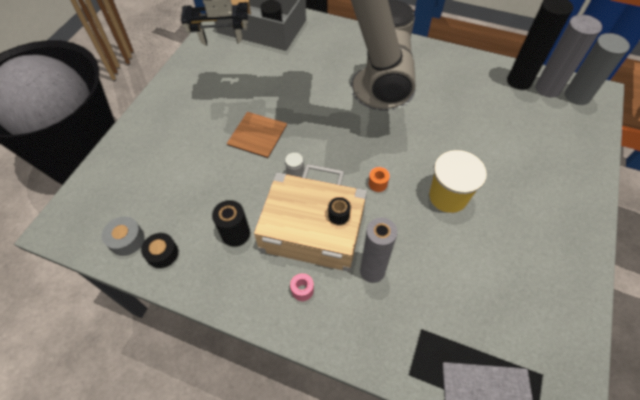

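View pics/wrist0.png

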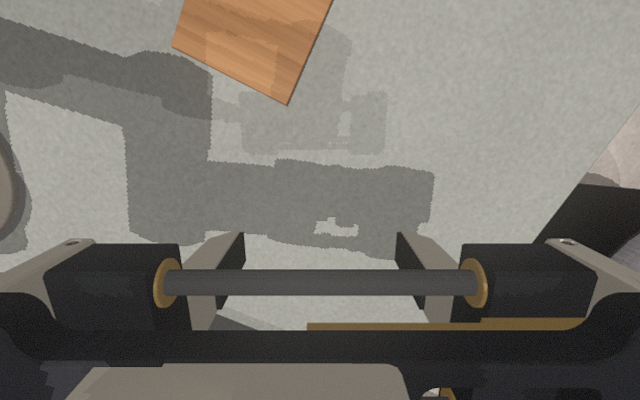

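The top view shows the lid at about (285–380, 150–228), the black roll on it at (305,190), the handle at (337,232), the tin at (373,245) and the board at (432,281). The tub is at (207,279), the tall roll at (255,160) and the short roll at (400,158). The look-alikes are orange at (288,266) and pink at (317,136). Next I'll measure them.

```bash
cat > h.py <<'E'
from cell import status, read_camera, get_calibration, robot
import cv2, numpy as np
from scipy.spatial.transform import Rotation as R
def campose(n, st=None):
    c=get_calibration(n)
    if n=='wrist':
        st=st or status.observe()
        T=np.eye(4);T[:3,:3]=R.from_euler('xyz',st['tool_rot']).as_matrix();T[:3,3]=st['tool_pos']
        T=T@c['mount']
        return c,T[:3,:3],T[:3,3]
    return c,R.from_euler('xyz',c['rotation']).as_matrix(),np.array(c['xyz'])
def ray(n,uv,st=None):
    c,M,o=campose(n,st); uv=np.atleast_2d(uv).astype(float)
    d=np.c_[(uv[:,0]-c['cx'])/c['fx'],(uv[:,1]-c['cy'])/c['fy'],np.ones(len(uv))]
    return o,d@M.T
def plane(n,uv,z,st=None):
    o,d=ray(n,uv,st); return o+d*((z-o[2])/d[:,2])[:,None]
def dep(n,uv,D,st=None):
    o,d=ray(n,uv,st); uv=np.atleast_2d(uv).astype(int); return o+d*D[uv[:,1],uv[:,0]][:,None]
def proj(n,P,st=None):
    c,M,o=campose(n,st); q=(np.atleast_2d(P)-o)@M
    return np.c_[c['fx']*q[:,0]/q[:,2]+c['cx'],c['fy']*q[:,1]/q[:,2]+c['cy']]
E
python3 - <<'E'
from h import *
im=cv2.imread('pics/top0.png');D=np.load('pics/top0.npy')
vv,uu=np.mgrid[0:400,0:640]; P=dep('top',np.c_[uu.ravel(),vv.ravel()],D).reshape(400,640,3)
hsv=cv2.cvtColor(im,cv2.COLOR_BGR2HSV)
print('bench z',np.median(P[100:300:5,230:250,2]))
# lid: height 0.112
m=(abs(P[...,2]-.112)<.015)&(hsv[...,1]>70)&(D>0); m=m.astype(np.uint8)*255
def comps(m,name,z,box,a0=100):
    k=np.zeros_like(m);x0,x1,y0,y1=box;k[y0:y1,x0:x1]=m[y0:y1,x0:x1]
    cs,_=cv2.findContours(k,cv2.RETR_EXTERNAL,cv2.CHAIN_APPROX_NONE)
    for c in cs:
        if cv2.contourArea(c)<a0: continue
        W=plane('top',c[:,0],z)[:,:2]
        r=cv2.minAreaRect(W.astype(np.float32)); ci=cv2.minEnclosingCircle(W.astype(np.float32))
        print(name,cv2.contourArea(c),'rect',np.round(r[0],4),np.round(r[1],4),round(r[2],2),'circ',np.round(ci[0],4),round(ci[1],4))
comps(m,'lid',.112,(270,400,130,245),1000)
mb=((hsv[...,1]>90)&(hsv[...,0]<25)).astype(np.uint8)*255
comps(mb,'board',.012,(395,470,245,320),500)
for nm,h,box,tol in [('roll',.162,(285,330,170,210),.012),('tub',.137,(170,250,240,320),.012),('tall',.24,(235,290,135,190),.015),('short',.12,(380,420,135,190),.012),('tin',.085,(358,390,230,260),.012),('orange',.05,(270,305,245,285),.012)]:
    mm=((abs(P[...,2]-h)<tol)&(D>0)).astype(np.uint8)*255
    comps(mm,nm,h,box,60)
# handle
mm=((P[...,2]>.085)&(P[...,2]<.13)&(D>0)).astype(np.uint8)*255
cv2.imwrite('pics/hm.png',np.hstack([cv2.resize(im[130:290,230:460],None,fx=3,fy=3)]))
E
```

```text
bench z 0.0008672067017303497
lid 5932.5 rect [ 0.6277 -0.0141] [0.2019 0.2595] 7.71 circ [ 0.6421 -0.0125] 0.1533
board 2460.5 rect [ 0.3657 -0.3199] [0.148  0.1518] 0.68 circ [ 0.3656 -0.3198] 0.1034
roll 351.0 rect [0.6152 0.058 ] [0.0579 0.0572] 0.58 circ [0.6143 0.0578] 0.0308
tub 2072.0 rect [0.3733 0.3217] [0.1355 0.1412] 0.75 circ [0.373  0.3217] 0.0707
tall 574.0 rect [0.6828 0.184 ] [0.0702 0.0684] 46.86 circ [0.6827 0.184 ] 0.0366
short 670.5 rect [ 0.7174 -0.2157] [0.0828 0.0874] 45.38 circ [ 0.7168 -0.2163] 0.0442
tin 258.5 rect [ 0.4685 -0.1356] [0.052  0.0509] 45.14 circ [ 0.4687 -0.1355] 0.0275
orange 299.0 rect [0.4072 0.1111] [0.0552 0.0562] 0.71 circ [0.4069 0.111 ] 0.0297
```

View pics/hm.png

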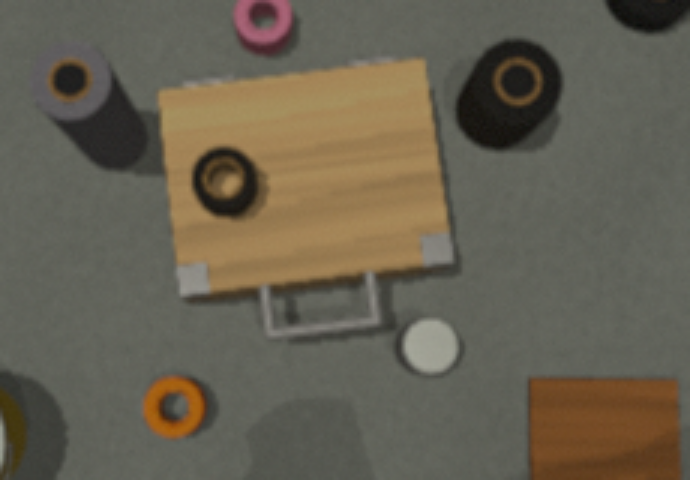

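```bash
cat >> h.py <<'E'
CH=np.array([.6277,-.0141,0]);TH=np.deg2rad(7.7)
def chest(x,y,z): # chest mm -> world
    return CH+R.from_euler('z',TH).apply(np.array([x,y,z])/1000)
def tochest(P): return R.from_euler('z',-TH).apply(np.asarray(P)-CH)*1000
def delta(pos,rot=None):
    st=status.observe(); M=R.from_euler('xyz',st['tool_rot'])
    d=M.inv().apply(np.array(pos)-st['tool_pos'])
    rv=np.zeros(3) if rot is None else (M.inv()*rot).as_rotvec()
    print('t',round(st['time'],2),'dxyz',np.round(d,4),'rv',np.round(rv,4)); return d,rv
def rotdown(yaw,tilt=0,spin=0):
    # fingers down, tool x at yaw; tilt: fingers swing towards +x(yaw) ; spin about finger axis
    return R.from_euler('z',yaw)*R.from_euler('y',-tilt)*R.from_euler('x',-np.pi/2)*R.from_euler('y',spin)
def show(): 
    st=status.observe(); print({k:np.round(v,3) for k,v in st.items() if k not in('qvel','joint_efforts')})
E
python3 - <<'E'
from h import *
print('handle',chest(-145,0,106),proj('top',chest(-145,0,106)),'ends',proj('top',[chest(-145,50,106),chest(-145,-50,106)]).tolist())
print('corners', proj('top',[chest(x,y,112) for x,y in((-100,130),(-100,-130),(100,130),(100,-130))]).tolist())
for z in (.244,.138): delta([.615,.058,z], rotdown(-1.114))
M=rotdown(0,.5); print(M.as_matrix())
E
```

```text
handle [ 0.48400744 -0.033528    0.106     ] [[337.32277048 239.0956698 ]] ends [[319.7058454258518, 241.28427762132935], [354.92958619498063, 236.90831789774634]]
corners [[289.52426660067715, 228.77771044976777], [381.0936903593887, 217.42598231020028], [281.91504393618584, 160.06027909698082], [371.1658001096229, 149.09721825223042]]
t 0.15 dxyz [-3.055e-01 -4.000e-04  5.775e-01] rv [-0.0001 -0.     -0.0011]
t 0.15 dxyz [-0.3054  0.1056  0.5775] rv [-0.0001 -0.     -0.0011]
[[ 8.77582562e-01  4.79425539e-01 -8.32667268e-17]
 [ 0.00000000e+00  1.66533454e-16  1.00000000e+00]
 [ 4.79425539e-01 -8.77582562e-01  1.66533454e-16]]
```

```bash
python3 -m creep '[{"dx":-0.15,"dz":0.29,"gripper":1},{"dx":-0.15,"dz":0.29},{"dx":-0.15,"dz":0.29},{"dx":-0.15,"dz":0.29},{"dx":-0.15,"dz":0.29},{"dx":-0.305,"dz":0.578},{"dx":-0.305,"dz":0.578},{"dx":-0.305,"dz":0.578},{"dx":-0.305,"dz":0.578},{"dx":-0.305,"dz":0.578},{"dx":-0.305,"dz":0.578},{"dx":-0.305,"dz":0.578},{"dx":-0.305,"dz":0.578}]' 25
python3 - <<'E'
from h import *
show()
p,d=read_camera('wrist'); cv2.imwrite('pics/w1.png',p[:,:,::-1])
delta([.615,.058,.138], rotdown(-1.114))
E
```

```text
{'time': np.float64(0.15), 'qpos': array([-1.26 ,  0.343,  1.525, -0.   ,  1.275, -0.146]), 'tool_pos': array([ 0.231, -0.471,  0.243]), 'tool_rot': array([-1.571e+00,  1.000e-03, -1.114e+00]), 'contact_force': array([-0.276, -0.437, -0.209]), 'torque': array([-0.044,  0.001, -0.011]), 'opening': np.float64(0.092)}
t 0.2 dxyz [-0.3055  0.1056  0.5775] rv [-0.0001  0.     -0.0008]invalid input at $[0]: expected keys dx, dy, dz, rx, ry, rz, gripper
```

View pics/w1.png

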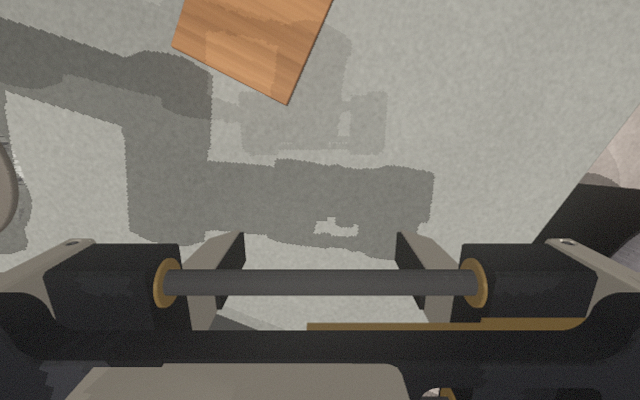

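The rows need every key, so nothing has moved and the view is unchanged. Here is the move again with all of them.

```bash
python3 -m creep '[{"dx":-0.15,"dy":0,"dz":0.29,"rx":0,"ry":0,"rz":0,"gripper":1},{"dx":-0.15,"dy":0,"dz":0.29,"rx":0,"ry":0,"rz":0,"gripper":1},{"dx":-0.15,"dy":0,"dz":0.29,"rx":0,"ry":0,"rz":0,"gripper":1},{"dx":-0.15,"dy":0,"dz":0.29,"rx":0,"ry":0,"rz":0,"gripper":1},{"dx":-0.15,"dy":0,"dz":0.29,"rx":0,"ry":0,"rz":0,"gripper":1},{"dx":-0.305,"dy":0,"dz":0.578,"rx":0,"ry":0,"rz":0,"gripper":1},{"dx":-0.305,"dy":0,"dz":0.578,"rx":0,"ry":0,"rz":0,"gripper":1},{"dx":-0.305,"dy":0,"dz":0.578,"rx":0,"ry":0,"rz":0,"gripper":1},{"dx":-0.305,"dy":0,"dz":0.578,"rx":0,"ry":0,"rz":0,"gripper":1},{"dx":-0.305,"dy":0,"dz":0.578,"rx":0,"ry":0,"rz":0,"gripper":1},{"dx":-0.305,"dy":0,"dz":0.578,"rx":0,"ry":0,"rz":0,"gripper":1},{"dx":-0.305,"dy":0,"dz":0.578,"rx":0,"ry":0,"rz":0,"gripper":1},{"dx":-0.305,"dy":0,"dz":0.578,"rx":0,"ry":0,"rz":0,"gripper":1}]' 25
python3 - <<'E'
from h import *
show()
p,d=read_camera('wrist'); cv2.imwrite('pics/w2.png',p[:,:,::-1])
delta([.615,.058,.138], rotdown(-1.114))
print(proj('wrist',[[.615,.058,.162]]))
E
```

```text
time: 1.82
tool_pos: [0.6153, 0.057, 0.2433]
tool_rot: [-1.572, 0.0, -1.114]
contact_force: [0.2, -0.6, 0.7]
opening: 0.0919
{'time': np.float64(1.825), 'qpos': array([-0.031,  0.516,  1.248, -0.   ,  1.378,  1.083]), 'tool_pos': array([0.615, 0.057, 0.243]), 'tool_rot': array([-1.572,  0.   , -1.114]), 'contact_force': array([ 0.186, -0.639,  0.701]), 'torque': array([-0.023,  0.028, -0.02 ]), 'opening': np.float64(0.092)}
t 1.88 dxyz [-0.0014  0.1056  0.0004] rv [ 0.0007 -0.0009  0.0001]
[[317.58306927 211.27165798]]
```

View pics/w2.png

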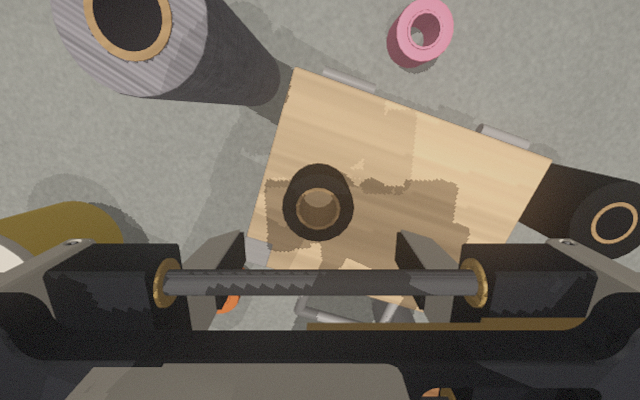

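The roll's hole is centred at about (319,207) between the jaws, and I predicted (317.6,211), so that agrees to about 3 mm. I'll go down and grip it.

```bash
python3 -m creep '[{"dx":-0.001,"dy":0.04,"dz":0,"rx":0,"ry":0,"rz":0,"gripper":1},{"dx":-0.001,"dy":0.07,"dz":0,"rx":0,"ry":0,"rz":0,"gripper":1},{"dx":-0.001,"dy":0.092,"dz":0,"rx":0,"ry":0,"rz":0,"gripper":1},{"dx":-0.001,"dy":0.106,"dz":0,"rx":0,"ry":0,"rz":0,"gripper":1},{"dx":-0.001,"dy":0.106,"dz":0,"rx":0,"ry":0,"rz":0,"gripper":1},{"dx":-0.001,"dy":0.106,"dz":0,"rx":0,"ry":0,"rz":0,"gripper":0.5},{"dx":-0.001,"dy":0.106,"dz":0,"rx":0,"ry":0,"rz":0,"gripper":0.5},{"dx":-0.001,"dy":0.106,"dz":0,"rx":0,"ry":0,"rz":0,"gripper":0.5},{"dx":-0.001,"dy":0.106,"dz":0,"rx":0,"ry":0,"rz":0,"gripper":0.5},{"dx":-0.001,"dy":0.106,"dz":0,"rx":0,"ry":0,"rz":0,"gripper":0.5},{"dx":-0.001,"dy":0.106,"dz":0,"rx":0,"ry":0,"rz":0,"gripper":0.5}]' 25
python3 - <<'E'
from h import *
show()
E
```

```text
time: 3.25
tool_pos: [0.6155, 0.0585, 0.1381]
tool_rot: [-1.57, -0.0, -1.114]
contact_force: [-0.8, 1.9, 3.7]
opening: 0.0585
{'time': np.float64(3.25), 'qpos': array([-0.029,  0.604,  1.396,  0.   ,  1.141,  1.085]), 'tool_pos': array([0.615, 0.059, 0.138]), 'tool_rot': array([-1.57 , -0.   , -1.114]), 'contact_force': array([-0.821,  1.86 ,  3.733]), 'torque': array([0.235, 0.191, 0.003]), 'opening': np.float64(0.058)}
```

```bash
python3 -m creep '[{"dx":0,"dy":-0.03,"dz":0,"rx":0,"ry":0,"rz":0,"gripper":0.5},{"dx":0,"dy":-0.07,"dz":0,"rx":0,"ry":0,"rz":0,"gripper":0.5},{"dx":0.02,"dy":-0.08,"dz":-0.035,"rx":0,"ry":0,"rz":0,"gripper":0.5},{"dx":0.05,"dy":-0.08,"dz":-0.085,"rx":0,"ry":0,"rz":0,"gripper":0.5},{"dx":0.08,"dy":-0.08,"dz":-0.137,"rx":0,"ry":0,"rz":0,"gripper":0.5},{"dx":0.11,"dy":-0.08,"dz":-0.188,"rx":0,"ry":0,"rz":0,"gripper":0.5},{"dx":0.14,"dy":-0.08,"dz":-0.239,"rx":0,"ry":0,"rz":0,"gripper":0.5},{"dx":0.17,"dy":-0.08,"dz":-0.29,"rx":0,"ry":0,"rz":0,"gripper":0.5},{"dx":0.2,"dy":-0.08,"dz":-0.341,"rx":0,"ry":0,"rz":0,"gripper":0.5},{"dx":0.222,"dy":-0.07,"dz":-0.379,"rx":0,"ry":0,"rz":0,"gripper":0.5},{"dx":0.229,"dy":-0.04,"dz":-0.391,"rx":0,"ry":0,"rz":0,"gripper":0.5},{"dx":0.229,"dy":0,"dz":-0.391,"rx":0,"ry":0,"rz":0,"gripper":0.5},{"dx":0.229,"dy":0.03,"dz":-0.391,"rx":0,"ry":0,"rz":0,"gripper":0.5},{"dx":0.229,"dy":0.03,"dz":-0.391,"rx":0,"ry":0,"rz":0,"gripper":0.5}]'
python3 - <<'E'
from h import *
show(); delta([.3657,-.3199,.040])
p,d=read_camera('wrist'); cv2.imwrite('pics/w3.png',p[:,:,::-1])
E
```

```text
time: 5.0
tool_pos: [0.3642, -0.3183, 0.1056]
tool_rot: [-1.572, 0.006, -1.114]
contact_force: [-0.1, -0.1, -2.3]
opening: 0.0584
{'time': np.float64(5.0), 'qpos': array([-0.877,  0.436,  1.816, -0.   ,  0.896,  0.237]), 'tool_pos': array([ 0.364, -0.318,  0.106]), 'tool_rot': array([-1.572,  0.006, -1.114]), 'contact_force': array([-0.054, -0.061, -2.325]), 'torque': array([-0.049, -0.033,  0.019]), 'opening': np.float64(0.058)}
t 5.0 dxyz [0.0025 0.0656 0.0008] rv [0. 0. 0.]
```

View pics/w3.png

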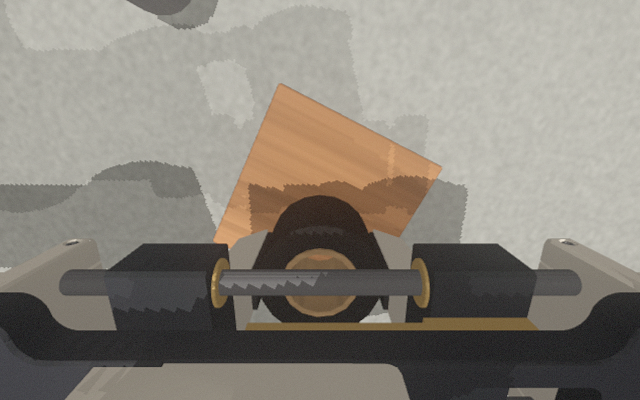

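The roll hangs upright in the jaws, with its hole at (320,283) where I expected about 288, and it is over the board. Now I'll lower it, release it and retreat.

```bash
python3 -m creep '[{"dx":0.002,"dy":0.03,"dz":0,"rx":0,"ry":0,"rz":0,"gripper":0.5},{"dx":0.002,"dy":0.055,"dz":0,"rx":0,"ry":0,"rz":0,"gripper":0.5},{"dx":0.002,"dy":0.067,"dz":0,"rx":0,"ry":0,"rz":0,"gripper":0.5},{"dx":0.002,"dy":0.067,"dz":0,"rx":0,"ry":0,"rz":0,"gripper":0.5},{"dx":0.002,"dy":0.067,"dz":0,"rx":0,"ry":0,"rz":0,"gripper":0.8},{"dx":0.002,"dy":0.067,"dz":0,"rx":0,"ry":0,"rz":0,"gripper":1},{"dx":0.002,"dy":0.067,"dz":0,"rx":0,"ry":0,"rz":0,"gripper":1},{"dx":0.002,"dy":0.067,"dz":0,"rx":0,"ry":0,"rz":0,"gripper":1},{"dx":0.002,"dy":0.04,"dz":0,"rx":0,"ry":0,"rz":0,"gripper":1},{"dx":0.002,"dy":0,"dz":0,"rx":0,"ry":0,"rz":0,"gripper":1},{"dx":0.002,"dy":-0.05,"dz":0,"rx":0,"ry":0,"rz":0,"gripper":1},{"dx":0.002,"dy":-0.09,"dz":0,"rx":0,"ry":0,"rz":0,"gripper":1}]'
python3 - <<'E'
from h import *
show()
p,d=read_camera('wrist'); cv2.imwrite('pics/w4.png',p[:,:,::-1])
h=chest(-145,0,106); print('handle',h)
delta(np.r_[h[:2],.20],rotdown(TH)); delta(np.r_[h[:2],.104],rotdown(TH))
E
```

```text
time: 6.55
tool_pos: [0.3664, -0.3215, 0.1998]
tool_rot: [-1.571, -0.001, -1.114]
contact_force: [1.1, -0.7, -0.3]
opening: 0.0915
{'time': np.float64(6.55), 'qpos': array([-0.878,  0.315,  1.694, -0.   ,  1.131,  0.237]), 'tool_pos': array([ 0.366, -0.322,  0.2  ]), 'tool_rot': array([-1.571e+00, -1.000e-03, -1.114e+00]), 'contact_force': array([ 1.052, -0.705, -0.292]), 'torque': array([-0.032,  0.016, -0.013]), 'opening': np.float64(0.092)}
handle [ 0.48400744 -0.033528    0.106     ]
t 6.6 dxyz [-0.2088  0.0032  0.2319] rv [ 0.0039 -1.2482  0.0096]
t 6.6 dxyz [-0.2097  0.0992  0.2317] rv [ 0.0039 -1.2482  0.0096]
```

View pics/w4.png

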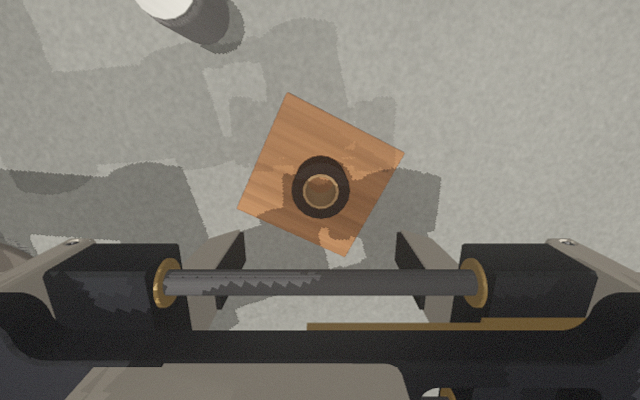

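The roll stands upright near the middle of the board, at (320,188), well inside its edges. Next I move over the handle.

```bash
python3 -m creep '[{"dx":-0.209,"dy":0.003,"dz":0.232,"rx":0,"ry":-1.248,"rz":0,"gripper":1},{"dx":-0.209,"dy":0.003,"dz":0.232,"rx":0,"ry":-1.248,"rz":0,"gripper":1},{"dx":-0.209,"dy":0.003,"dz":0.232,"rx":0,"ry":-1.248,"rz":0,"gripper":1},{"dx":-0.209,"dy":0.003,"dz":0.232,"rx":0,"ry":-1.248,"rz":0,"gripper":1},{"dx":-0.209,"dy":0.003,"dz":0.232,"rx":0,"ry":-1.248,"rz":0,"gripper":1},{"dx":-0.209,"dy":0.003,"dz":0.232,"rx":0,"ry":-1.248,"rz":0,"gripper":1},{"dx":-0.209,"dy":0.003,"dz":0.232,"rx":0,"ry":-1.248,"rz":0,"gripper":1},{"dx":-0.209,"dy":0.003,"dz":0.232,"rx":0,"ry":-1.248,"rz":0,"gripper":1},{"dx":-0.209,"dy":0.003,"dz":0.232,"rx":0,"ry":-1.248,"rz":0,"gripper":1}]'
python3 - <<'E'
from h import *
show()
p,d=read_camera('wrist'); cv2.imwrite('pics/w5.png',p[:,:,::-1])
print(proj('wrist',[chest(-145,y,106) for y in(-50,0,50)]))
h=chest(-145,0,106); delta(np.r_[h[:2],.104],rotdown(TH))
E
```

```text
time: 7.72
tool_pos: [0.4823, -0.0316, 0.1946]
tool_rot: [-1.571, 0.0, 0.131]
contact_force: [0.5, -0.5, 0.3]
opening: 0.0917
{'time': np.float64(7.725), 'qpos': array([-0.224,  0.315,  1.711, -0.   ,  1.116, -0.355]), 'tool_pos': array([ 0.482, -0.032,  0.195]), 'tool_rot': array([-1.571,  0.   ,  0.131]), 'contact_force': array([ 0.532, -0.539,  0.331]), 'torque': array([-0.021, -0.132, -0.022]), 'opening': np.float64(0.092)}
[[320.831524   263.02318288]
 [320.79852485 210.39747476]
 [320.76131648 151.05908369]]
t 7.78 dxyz [ 0.0015  0.0907 -0.002 ] rv [ 0.0001 -0.0029 -0.    ]
```

View pics/w5.png

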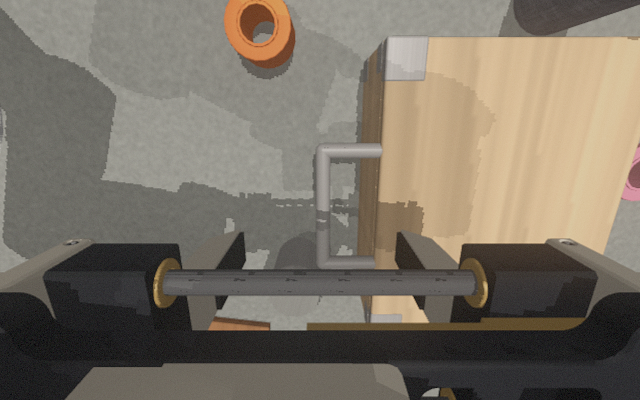

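The handle bar runs at column 323, rows 150–263. I predicted column 321, so the chest pose is good to about 1 mm. The gap to the lid's front edge is only 45 mm, so I'll narrow the jaws to about 32 mm before going down.

```bash
python3 -m creep '[{"dx":0.002,"dy":0.03,"dz":-0.002,"rx":0,"ry":0,"rz":0,"gripper":0.35},{"dx":0.002,"dy":0.045,"dz":-0.002,"rx":0,"ry":0,"rz":0,"gripper":0.35},{"dx":0.002,"dy":0.045,"dz":-0.002,"rx":0,"ry":0,"rz":0,"gripper":0.35},{"dx":0.002,"dy":0.045,"dz":-0.002,"rx":0,"ry":0,"rz":0,"gripper":0.35},{"dx":0.002,"dy":0.045,"dz":-0.002,"rx":0,"ry":0,"rz":0,"gripper":0.35},{"dx":0.002,"dy":0.07,"dz":-0.002,"rx":0,"ry":0,"rz":0,"gripper":0.35},{"dx":0.002,"dy":0.085,"dz":-0.002,"rx":0,"ry":0,"rz":0,"gripper":0.35},{"dx":0.002,"dy":0.091,"dz":-0.002,"rx":0,"ry":0,"rz":0,"gripper":0.35},{"dx":0.002,"dy":0.091,"dz":-0.002,"rx":0,"ry":0,"rz":0,"gripper":0},{"dx":0.002,"dy":0.091,"dz":-0.002,"rx":0,"ry":0,"rz":0,"gripper":0},{"dx":0.002,"dy":0.091,"dz":-0.002,"rx":0,"ry":0,"rz":0,"gripper":0},{"dx":0.002,"dy":0.091,"dz":-0.002,"rx":0,"ry":0,"rz":0,"gripper":0}]' 40
python3 - <<'E'
from h import *
from scipy.optimize import least_squares
show(); st=status.observe()
Q=[([-.031,.516,1.248,1.378],[.615,.057,.243]),([-.029,.604,1.396,1.141],[.615,.059,.138]),([-1.26,.3427,1.525,1.2754],[.23145,-.4708,.24305]),([-.877,.436,1.816,.896],[.364,-.318,.1056]),([-.878,.315,1.694,1.131],[.3664,-.3215,.1998]),([-.224,.315,1.711,1.116],[.4823,-.0316,.1946]),(list(st['qpos'][[0,1,2,4]]),list(st['tool_pos']))]
def f(p):
    a,b,r0,z0,c,e=p;o=[]
    for q,P in Q:
        u=np.array([np.cos(q[0]),np.sin(q[0])]); r=u@np.array(P[:2])
        t=q[1]; s=q[1]+q[2]
        o+=[a*np.sin(t)+b*np.sin(s)+c*np.cos(s)+r0-r, a*np.cos(t)+b*np.cos(s)-c*np.sin(s)+z0-P[2]]
    return np.array(o)*1000
s=least_squares(f,[.45,.4,0,.1,0,0]); print(np.round(s.x,4),np.round(s.fun,1))
E
```

```text
time: 9.28
tool_pos: [0.4849, -0.0333, 0.1043]
tool_rot: [-1.571, -0.001, 0.134]
contact_force: [-2.4, -1.1, 5.5]
opening: 0.0107
{'time': np.float64(9.275), 'qpos': array([-0.226,  0.438,  1.816, -0.   ,  0.886, -0.36 ]), 'tool_pos': array([ 0.485, -0.033,  0.104]), 'tool_rot': array([-1.571e+00, -1.000e-03,  1.340e-01]), 'contact_force': array([-2.367, -1.149,  5.52 ]), 'torque': array([-0.067,  0.044,  0.027]), 'opening': np.float64(0.011)}
[ 0.5049  0.3793  0.001  -0.076   0.0479  0.    ] [ 0.3  0.3 -0.3  0.2  0.4 -0.3  1.5 -0.  -0.8 -0.1 -0.2 -0.3 -0.9  0.1]
```

I hold the bar (opening 10.7 mm on a 12 mm bar). The joint data also fit a simple arm model well: q2+q3+q5 = π means tool down, which limits the forward tilt to about 30°. Now I'll work out the lift rows.

```bash
cat >> h.py <<'E'
def bar(phi): # handle bar chest mm (x,z)
    return np.array([100-245*np.cos(phi)+6*np.sin(phi),100+245*np.sin(phi)+6*np.cos(phi)])
E
python3 - <<'E'
from h import *
st=status.observe(); print('tcp chest',tochest(st['tool_pos']))
b0=bar(0)
for i in range(0,25):
    phi=min(.05*i,1.2); tau=0.5*phi/1.2
    off=2*np.array([np.sin(tau),-np.cos(tau)])-np.array([0,-2])
    d=bar(phi)-b0+off
    print(i,round(phi,2),'dx %.3f dy %.3f rz %.2f'%(d[0]/1000,-d[1]/1000,-tau))
E
```

```text
tcp chest [-1.44093654e+02  9.75171417e-02  1.04340402e+02]
0 0.0 dx 0.000 dy -0.000 rz -0.00
1 0.05 dx 0.001 dy -0.012 rz -0.02
2 0.1 dx 0.002 dy -0.024 rz -0.04
3 0.15 dx 0.004 dy -0.037 rz -0.06
4 0.2 dx 0.006 dy -0.049 rz -0.08
5 0.25 dx 0.009 dy -0.060 rz -0.10
6 0.3 dx 0.013 dy -0.072 rz -0.13
7 0.35 dx 0.017 dy -0.084 rz -0.15
8 0.4 dx 0.022 dy -0.095 rz -0.17
9 0.45 dx 0.027 dy -0.106 rz -0.19
10 0.5 dx 0.033 dy -0.117 rz -0.21
11 0.55 dx 0.040 dy -0.127 rz -0.23
12 0.6 dx 0.047 dy -0.137 rz -0.25
13 0.65 dx 0.054 dy -0.147 rz -0.27
14 0.7 dx 0.062 dy -0.157 rz -0.29
15 0.75 dx 0.070 dy -0.165 rz -0.31
16 0.8 dx 0.079 dy -0.174 rz -0.33
17 0.85 dx 0.089 dy -0.182 rz -0.35
18 0.9 dx 0.098 dy -0.190 rz -0.38
19 0.95 dx 0.108 dy -0.197 rz -0.40
20 1.0 dx 0.118 dy -0.204 rz -0.42
21 1.05 dx 0.129 dy -0.210 rz -0.44
22 1.1 dx 0.140 dy -0.215 rz -0.46
23 1.15 dx 0.151 dy -0.220 rz -0.48
24 1.2 dx 0.163 dy -0.225 rz -0.50
```

```bash
python3 -m creep '[{"dx":0,"dy":-0.006,"dz":0,"rx":0,"ry":0,"rz":-0.01,"gripper":0},{"dx":0.001,"dy":-0.014,"dz":0,"rx":0,"ry":0,"rz":-0.02,"gripper":0},{"dx":0.002,"dy":-0.024,"dz":0,"rx":0,"ry":0,"rz":-0.04,"gripper":0},{"dx":0.004,"dy":-0.037,"dz":0,"rx":0,"ry":0,"rz":-0.06,"gripper":0},{"dx":0.006,"dy":-0.049,"dz":0,"rx":0,"ry":0,"rz":-0.08,"gripper":0},{"dx":0.009,"dy":-0.06,"dz":0,"rx":0,"ry":0,"rz":-0.1,"gripper":0},{"dx":0.013,"dy":-0.072,"dz":0,"rx":0,"ry":0,"rz":-0.13,"gripper":0},{"dx":0.017,"dy":-0.084,"dz":0,"rx":0,"ry":0,"rz":-0.15,"gripper":0},{"dx":0.022,"dy":-0.095,"dz":0,"rx":0,"ry":0,"rz":-0.17,"gripper":0},{"dx":0.027,"dy":-0.106,"dz":0,"rx":0,"ry":0,"rz":-0.19,"gripper":0},{"dx":0.033,"dy":-0.117,"dz":0,"rx":0,"ry":0,"rz":-0.21,"gripper":0}]'
python3 - <<'E'
from h import *
show(); st=status.observe(); c=tochest(st['tool_pos']); print(c)
q=st['qpos'];print('tilt',np.pi-q[1]-q[2]-q[4])
for p in (.55,.7,.8,.9,1.,1.1,1.2):
    tau=.5*p/1.2; t=bar(p)+2*np.array([np.sin(tau),-np.cos(tau)])
    print(p,'phi');delta(chest(t[0]+.9,0,t[1]),rotdown(TH,tau))
E
```

```text
time: 10.65
tool_pos: [0.5144, -0.0292, 0.22]
tool_rot: [-1.571, -0.204, 0.135]
contact_force: [-7.2, -7.5, -8.1]
opening: 0.0108
{'time': np.float64(10.65), 'qpos': array([-0.251,  0.245,  1.752,  0.093,  0.958, -0.432]), 'tool_pos': array([ 0.514, -0.029,  0.22 ]), 'tool_rot': array([-1.571, -0.204,  0.135]), 'contact_force': array([-7.182, -7.509, -8.131]), 'torque': array([-1.279,  1.654, -0.247]), 'opening': np.float64(0.011)}
[-1.14289882e+02  1.82100314e-01  2.19968575e+02]
tilt 0.18714848814636575
0.55 phi
t 10.65 dxyz [ 0.012  -0.009  -0.0002] rv [-0.0002  0.0002 -0.0253]
0.7 phi
t 10.65 dxyz [ 0.0398 -0.0332 -0.0002] rv [-0.0002  0.0002 -0.0878]
0.8 phi
t 10.65 dxyz [ 0.0602 -0.0469 -0.0002] rv [-0.0002  0.0002 -0.1295]
0.9 phi
t 10.65 dxyz [ 0.0819 -0.0585 -0.0002] rv [-0.0002  0.0002 -0.1711]
1.0 phi
t 10.65 dxyz [ 0.1046 -0.0678 -0.0002] rv [-2.000e-04  2.000e-04 -2.128e-01]
1.1 phi
t 10.65 dxyz [ 0.1281 -0.0749 -0.0002] rv [-2.000e-04  2.000e-04 -2.545e-01]
1.2 phi
t 10.65 dxyz [ 0.1522 -0.0796 -0.0002] rv [-3.000e-04  1.000e-04 -2.961e-01]
```

```bash
python3 -m creep '[{"dx":0.012,"dy":-0.009,"dz":0,"rx":0,"ry":0,"rz":-0.025,"gripper":0},{"dx":0.021,"dy":-0.017,"dz":0,"rx":0,"ry":0,"rz":-0.046,"gripper":0},{"dx":0.03,"dy":-0.025,"dz":0,"rx":0,"ry":0,"rz":-0.067,"gripper":0},{"dx":0.04,"dy":-0.033,"dz":0,"rx":0,"ry":0,"rz":-0.088,"gripper":0},{"dx":0.05,"dy":-0.04,"dz":0,"rx":0,"ry":0,"rz":-0.109,"gripper":0},{"dx":0.06,"dy":-0.047,"dz":0,"rx":0,"ry":0,"rz":-0.13,"gripper":0},{"dx":0.071,"dy":-0.053,"dz":0,"rx":0,"ry":0,"rz":-0.15,"gripper":0},{"dx":0.082,"dy":-0.058,"dz":0,"rx":0,"ry":0,"rz":-0.171,"gripper":0},{"dx":0.093,"dy":-0.063,"dz":0,"rx":0,"ry":0,"rz":-0.192,"gripper":0},{"dx":0.105,"dy":-0.068,"dz":0,"rx":0,"ry":0,"rz":-0.213,"gripper":0},{"dx":0.116,"dy":-0.071,"dz":0,"rx":0,"ry":0,"rz":-0.234,"gripper":0},{"dx":0.128,"dy":-0.075,"dz":0,"rx":0,"ry":0,"rz":-0.255,"gripper":0},{"dx":0.14,"dy":-0.077,"dz":0,"rx":0,"ry":0,"rz":-0.275,"gripper":0},{"dx":0.149,"dy":-0.079,"dz":0,"rx":0,"ry":0,"rz":-0.29,"gripper":0}]'
python3 - <<'E'
from h import *
show(); st=status.observe(); c=tochest(st['tool_pos']); print(c)
q=st['qpos'];print('tilt',np.pi-q[1]-q[2]-q[4])
p,d=read_camera('scene'); cv2.imwrite('pics/s6.png',p[:,:,::-1])
p,d=read_camera('top'); cv2.imwrite('pics/t6.png',p[:,:,::-1])
M=R.from_euler('xyz',st['tool_rot']); L=st['tool_pos']
b=bar(1.19); print(b)
E
```

```text
time: 12.4
tool_pos: [0.6439, -0.0119, 0.3306]
tool_rot: [-1.572, -0.499, 0.135]
contact_force: [-8.7, -5.1, 3.9]
opening: 0.0109
{'time': np.float64(12.4), 'qpos': array([-0.215,  0.264,  1.495,  0.206,  0.919, -0.436]), 'tool_pos': array([ 0.644, -0.012,  0.331]), 'tool_rot': array([-1.572, -0.499,  0.135]), 'contact_force': array([-8.71 , -5.082,  3.875]), 'torque': array([-0.74 ,  1.641, -0.309]), 'opening': np.float64(0.011)}
[ 1.63222824e+01 -3.08051506e-03  3.30639504e+02]
tilt 0.4635906198728341
[ 14.5135451  329.68035621]
```

View pics/s6.png

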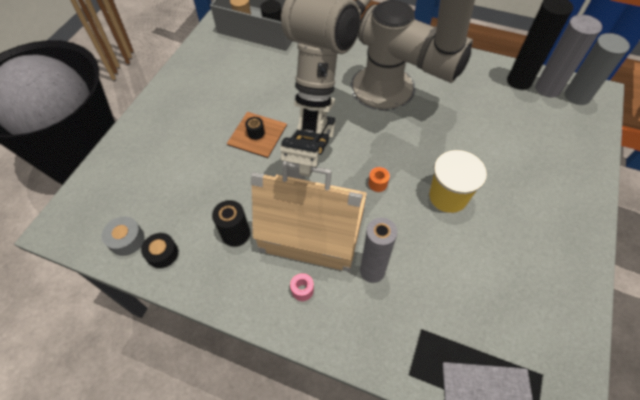

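View pics/t6.png

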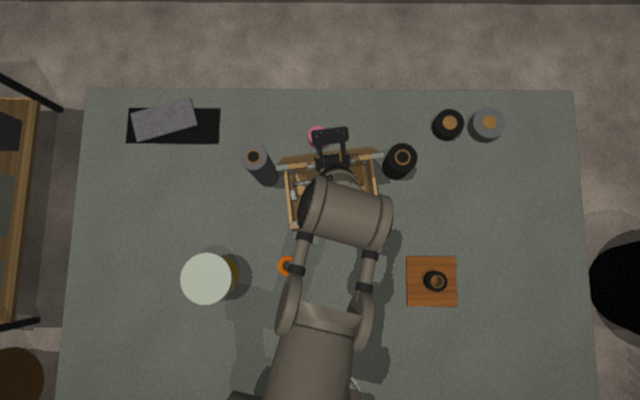

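The lid is up at about 1.2 rad and the roll is still on the board, at (435,281) in the top view and (254,127) in the scene view. Before letting go I'll check that the push pose can be reached with a small kinematic model. The clock isn't running meanwhile.

```bash
cat > kin.py <<'E'
from h import *
from scipy.optimize import least_squares
def fk(q,p):
    a,b,c,r0,zs,L,o1,o2=p
    B=R.from_euler('z',q[0]); t=q[1]; s=q[1]+q[2]
    w=np.array([a*np.sin(t)+b*np.sin(s)+c*np.cos(s)+r0,o1,zs+a*np.cos(t)+b*np.cos(s)-c*np.sin(s)])
    F=B*R.from_euler('y',s)*R.from_euler('z',q[3])
    G=F*R.from_euler('y',q[4])
    M=G*R.from_euler('z',q[5])            # z = tool pointing, in flange
    pos=B.apply(w)+F.apply([0,o2,0])+G.apply([0,0,L])
    T=M*R.from_matrix(np.array([[-1,0,0],[0,0,1],[0,1,0]]).T)
    return pos,T
Q=[([-.031,.516,1.248,0,1.378,1.083],[.615,.057,.243],[-1.572,0,-1.114]),([-1.26,.3427,1.525,0,1.2754,-.146],[.23145,-.4708,.24305],[-1.5706,.0015,-1.114]),([-.877,.436,1.816,0,.896,.237],[.3642,-.3183,.1056],[-1.572,.006,-1.114]),([-.224,.315,1.711,0,1.116,-.355],[.4823,-.0316,.1946],[-1.571,0,.131]),([-.226,.438,1.816,0,.886,-.36],[.4849,-.0333,.1043],[-1.571,-.001,.134]),([-.251,.245,1.752,.093,.958,-.432],[.5144,-.0292,.22],[-1.571,-.204,.135]),([-.215,.264,1.495,.206,.919,-.436],[.6439,-.0119,.3306],[-1.572,-.499,.135])]
def res(p):
    return np.concatenate([(fk(q,p)[0]-P)*1000 for q,P,_ in Q])
sol=least_squares(res,[.505,.379,.048,0,.2,.276,.07,0]); PP=sol.x
lo=np.array([-2.53,-.77,.04,-1,.28,-3.11]);hi=np.array([2.53,2.02,2.7,4.14,2.66,3.11])
def ik(pos,rot,q0):
    f=lambda q:np.r_[(fk(q,PP)[0]-pos)*10,(fk(q,PP)[1].inv()*rot).as_rotvec()]
    s=least_squares(f,np.clip(q0,lo+1e-3,hi-1e-3),bounds=(lo,hi)); return s.x,np.abs(s.fun).max()
E
python3 - <<'E'
from kin import *
print(np.round(PP,4),np.round(np.abs(sol.fun).max(),2))
for q,P,r in Q:
    p,T=fk(q,PP); print(np.round((T.inv()*R.from_euler('xyz',r)).as_rotvec(),3))
q0=np.array([-.215,.264,1.495,.206,.919,-.436])
for tau in (.35,.45,.52,.6):
  for x,z in((-60,125),(25,125)):
    print(tau,x,ik(chest(x,60,z),rotdown(TH,tau,0)*R.from_euler('y',-np.pi/2),q0), ik(chest(x,60,z),rotdown(TH,tau,0)*R.from_euler('y',np.pi/2),q0)[1])
print((rotdown(0,.5)*R.from_euler('y',-np.pi/2)).as_matrix().round(2))
E
```

```text
[5.067e-01 3.788e-01 4.610e-02 2.000e-04 2.221e-01 3.016e-01 7.520e-02
 1.100e-03] 0.37
[-0.001  0.    -0.   ]
[-0.  0.  0.]
[ 0. -0. -0.]
[-0.  0. -0.]
[0. 0. 0.]
[-0.    -0.    -0.001]
[ 0. -0.  0.]
0.35 -60 (array([-0.11619884,  0.39369444,  1.88735311,  0.16990339,  0.52692392,
       -1.9539818 ]), np.float64(2.6645352591003753e-15)) 5.723193030604534e-10
0.35 25 (array([-0.07689092,  0.52075802,  1.65551973,  0.12302679,  0.62609454,
       -1.86947747]), np.float64(1.2831402607105247e-11)) 4.99006391763146e-11
0.45 -60 (array([-0.13232932,  0.37294153,  1.97173729,  0.31590869,  0.37794044,
       -2.10696211]), np.float64(1.1102230246251565e-15)) 1.5809555886647782e-09
0.45 25 (array([-0.08827341,  0.49585145,  1.7453041 ,  0.21397253,  0.46939415,
       -1.96334101]), np.float64(4.3076653355456074e-14)) 7.216449660063518e-15
0.52 -60 (array([-0.14438103,  0.3645956 ,  2.02949721,  0.51830852,  0.28      ,
       -2.31571373]), np.float64(0.00041007319492973414)) 0.00041011338233672037
0.52 25 (array([-0.09659889,  0.48390131,  1.80612523,  0.32806504,  0.36082618,
       -2.08042424]), np.float64(4.537632491974363e-10)) 7.771561172376096e-15
0.6 -60 (array([-0.18824214,  0.36406689,  2.06614202,  0.89649498,  0.28      ,
       -2.72532074]), np.float64(0.04725405399952034)) 0.04725377067792442
0.6 25 (array([-0.11165559,  0.47765209,  1.85786369,  0.55491119,  0.28      ,
       -2.31521011]), np.float64(0.017191539253230935)) 0.01719150968156608
[[ 0.    0.48 -0.88]
 [ 1.    0.    0.  ]
 [ 0.   -0.88 -0.48]]
```

The model fits to 0.4 mm, and a push pose with the jaws along the hinge and tilted 0.45 rad can be reached. Next I'll work out the release, retreat and turn waypoints.

```bash
python3 - <<'E'
from kin import *
rt=rotdown(TH,.45)*R.from_euler('y',-np.pi/2)
for w in [(16.3,0,330.6),(-5,0,370),(-65,15,372),(-110,30,350),(-110,40,290),(-110,50,230),(-110,58,175),(-110,58,139)]:
    delta(chest(*w),rt)
print(ik(chest(-110,58,139),rt,status.observe()['qpos']))
print(ik(chest(-65,15,372),rotdown(TH,.48)*R.from_euler('y',-.2),status.observe()['qpos']))
E
```

```text
t 12.5 dxyz [-0.0012 -0.0001 -0.    ] rv [ 0.0417 -1.5701  0.04  ]
t 12.5 dxyz [-0.0009 -0.0449 -0.    ] rv [ 0.0417 -1.5701  0.04  ]
t 12.5 dxyz [-0.0526 -0.0755  0.0149] rv [ 0.0417 -1.5701  0.04  ]
t 12.5 dxyz [-0.1026 -0.0779  0.03  ] rv [ 0.0417 -1.5701  0.04  ]
t 12.5 dxyz [-0.1315 -0.0253  0.04  ] rv [ 0.0417 -1.5701  0.04  ]
t 12.5 dxyz [-0.1603  0.0273  0.0501] rv [ 0.0417 -1.5701  0.04  ]
t 12.5 dxyz [-0.1868  0.0755  0.0581] rv [ 0.0417 -1.5701  0.04  ]
t 12.5 dxyz [-0.2041  0.107   0.0582] rv [ 0.0417 -1.5701  0.04  ]
(array([-0.17259193,  0.2732102 ,  2.08019777,  0.36293516,  0.37925783,
       -2.18798882]), np.float64(4.6074255521944e-15))
(array([-0.24383146,  0.08988109,  1.59125643,  0.20160025,  1.01901421,
       -0.64558359]), np.float64(7.549516567451064e-14))
```

```bash
python3 -m creep '[{"dx":0,"dy":0,"dz":0,"rx":0,"ry":0,"rz":0,"gripper":0.35},{"dx":0,"dy":0,"dz":0,"rx":0,"ry":0,"rz":0,"gripper":0.35},{"dx":-0.001,"dy":-0.045,"dz":0,"rx":0,"ry":0,"rz":0,"gripper":0.35},{"dx":-0.053,"dy":-0.075,"dz":0.015,"rx":0.005,"ry":-0.18,"rz":0.005,"gripper":0.2},{"dx":-0.103,"dy":-0.078,"dz":0.03,"rx":0.01,"ry":-0.36,"rz":0.01,"gripper":0},{"dx":-0.132,"dy":-0.025,"dz":0.04,"rx":0.015,"ry":-0.54,"rz":0.015,"gripper":0},{"dx":-0.16,"dy":0.027,"dz":0.05,"rx":0.02,"ry":-0.72,"rz":0.02,"gripper":0},{"dx":-0.187,"dy":0.075,"dz":0.058,"rx":0.025,"ry":-0.9,"rz":0.025,"gripper":0},{"dx":-0.204,"dy":0.107,"dz":0.058,"rx":0.03,"ry":-1.08,"rz":0.03,"gripper":0},{"dx":-0.204,"dy":0.107,"dz":0.058,"rx":0.035,"ry":-1.26,"rz":0.035,"gripper":0},{"dx":-0.204,"dy":0.107,"dz":0.058,"rx":0.04,"ry":-1.44,"rz":0.04,"gripper":0},{"dx":-0.204,"dy":0.107,"dz":0.058,"rx":0.042,"ry":-1.57,"rz":0.04,"gripper":0}]'
python3 - <<'E'
from h import *
show(); st=status.observe(); print(tochest(st['tool_pos']))
p,d=read_camera('wrist'); cv2.imwrite('pics/w7.png',p[:,:,::-1]); np.save('pics/w7.npy',d)
p,d=read_camera('top'); cv2.imwrite('pics/t7.png',p[:,:,::-1]); np.save('pics/t7.npy',d)
for n,B in (('1.2',(19.9,140.9)),('1.13',(5.5,143.4)),('1.0',(-13.2,142.4))):
    print(n,proj('wrist',[chest(B[0],y,B[1]) for y in (40,65)],st).round(0).tolist(),proj('top',[chest(B[0],y,B[1]) for y in (40,65)]).round(0).tolist())
E
```

```text
time: 14.0
tool_pos: [0.5114, 0.0292, 0.1375]
tool_rot: [-2.019, 0.001, 1.709]
contact_force: [-1.3, -0.8, -0.5]
opening: 0.0003
{'time': np.float64(14.0), 'qpos': array([-0.172,  0.277,  2.077,  0.363,  0.38 , -2.192]), 'tool_pos': array([0.511, 0.029, 0.138]), 'tool_rot': array([-2.019e+00,  1.000e-03,  1.709e+00]), 'contact_force': array([-1.346, -0.809, -0.484]), 'torque': array([ 0.132,  0.148, -0.047]), 'opening': np.float64(0.0)}
[-109.42483389   58.44610335  137.5478481 ]
1.2 [[297.0, 354.0], [327.0, 355.0]] [[316.0, 181.0], [307.0, 182.0]]
1.13 [[296.0, 351.0], [327.0, 351.0]] [[316.0, 186.0], [307.0, 187.0]]
1.0 [[295.0, 341.0], [328.0, 341.0]] [[317.0, 193.0], [308.0, 194.0]]
```

View pics/w7.png

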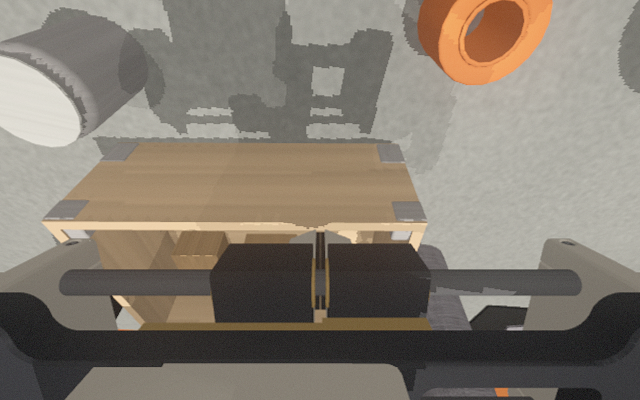

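View pics/t7.png

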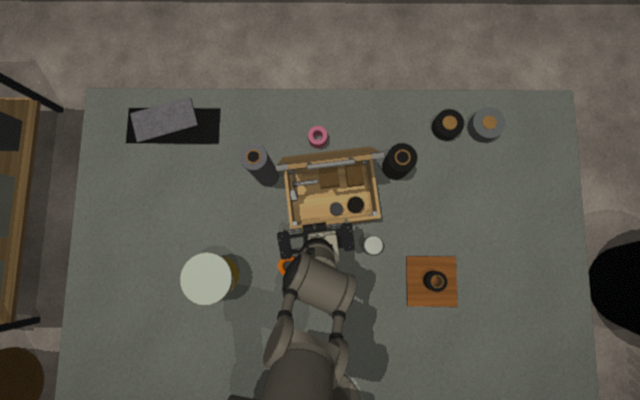

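The wrist view looks back at the chest front and the thumb bar is hidden. The top view shows the lid standing steeply and the open chest, with the stay near (297,185). I'll enlarge that part.

```bash
python3 - <<'E'
from h import *
im=cv2.imread('pics/t7.png'); cv2.imwrite('pics/t7z.png',cv2.resize(im[140:235,265:395],None,fx=6,fy=6,interpolation=cv2.INTER_CUBIC))
E
```

```text
(no output)
```

View pics/t7z.png

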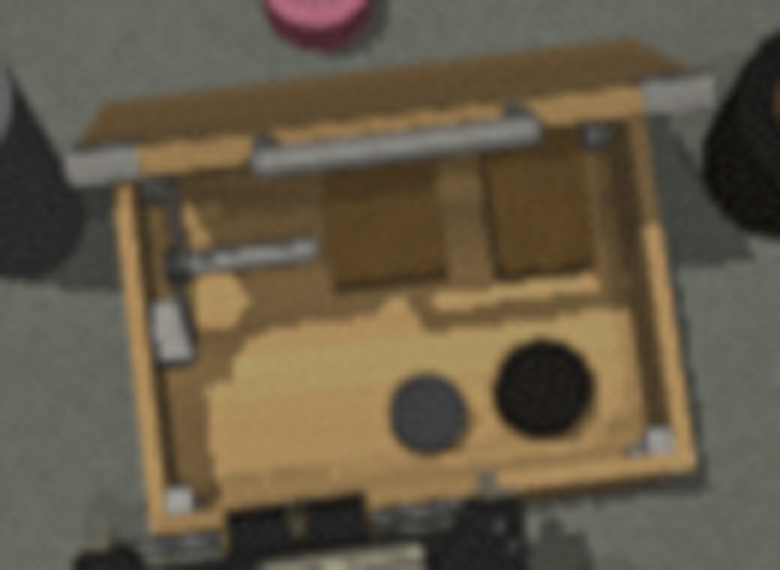

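The thumb bar shows at zoomed (185,262)–(315,245), which is (296,184)–(317.5,181) in the full picture. That matches the prediction for a lid at about 1.2 rad, with the bar at chest x≈20, z≈141. Push waypoints next.

```bash
python3 - <<'E'
from h import *
for x,z in ((-60,137.5),(-8,137.5),(4.6,137),(10,135),(15.8,132.6),(20,130.3),(23.7,128),(27,126),(30,124)):
    print(x,z,end=' ');delta(chest(x,58,z))
E
```

```text
-60 137.5 t 14.1 dxyz [-0.0005  0.0216 -0.0446] rv [0. 0. 0.]
-8 137.5 t 14.1 dxyz [-0.0005  0.0441 -0.0914] rv [0. 0. 0.]
4.6 137 t 14.1 dxyz [-0.0005  0.05   -0.1026] rv [0. 0. 0.]
10 135 t 14.1 dxyz [-0.0005  0.0542 -0.1066] rv [0. 0. 0.]
15.8 132.6 t 14.1 dxyz [-0.0006  0.0588 -0.1108] rv [0. 0. 0.]
20 130.3 t 14.1 dxyz [-0.0006  0.0627 -0.1136] rv [0. 0. 0.]
23.7 128 t 14.1 dxyz [-0.0006  0.0664 -0.1159] rv [0. 0. 0.]
27 126 t 14.1 dxyz [-0.0006  0.0696 -0.118 ] rv [0. 0. 0.]
30 124 t 14.1 dxyz [-0.0006  0.0727 -0.1198] rv [0. 0. 0.]
```

```bash
python3 -m creep '[{"dx":0,"dy":0.02,"dz":-0.042,"rx":0,"ry":0,"rz":0,"gripper":0},{"dx":0,"dy":0.037,"dz":-0.076,"rx":0,"ry":0,"rz":0,"gripper":0},{"dx":0,"dy":0.044,"dz":-0.091,"rx":0,"ry":0,"rz":0,"gripper":0},{"dx":0,"dy":0.047,"dz":-0.097,"rx":0,"ry":0,"rz":0,"gripper":0},{"dx":0,"dy":0.05,"dz":-0.1025,"rx":0,"ry":0,"rz":0,"gripper":0},{"dx":0,"dy":0.053,"dz":-0.1055,"rx":0,"ry":0,"rz":0,"gripper":0},{"dx":0,"dy":0.056,"dz":-0.108,"rx":0,"ry":0,"rz":0,"gripper":0},{"dx":0,"dy":0.059,"dz":-0.111,"rx":0,"ry":0,"rz":0,"gripper":0}]'
python3 - <<'E'
from h import *
show(); st=status.observe(); print(tochest(st['tool_pos']))
p,d=read_camera('top'); cv2.imwrite('pics/t8.png',cv2.resize(p[140:235,265:395,::-1],None,fx=6,fy=6,interpolation=cv2.INTER_CUBIC))
E
```

```text
time: 15.1
tool_pos: [0.6356, 0.0457, 0.1321]
tool_rot: [-2.019, -0.001, 1.705]
contact_force: [0.5, -0.6, 0.0]
opening: 0.0001
{'time': np.float64(15.1), 'qpos': array([-0.096,  0.473,  1.76 ,  0.218,  0.481, -1.972]), 'tool_pos': array([0.636, 0.046, 0.132]), 'tool_rot': array([-2.019e+00, -1.000e-03,  1.705e+00]), 'contact_force': array([ 0.455, -0.555,  0.038]), 'torque': array([ 0.071,  0.129, -0.04 ]), 'opening': np.float64(0.0)}
[ 15.85406222  58.20633832 132.11600475]
```

View pics/t8.png

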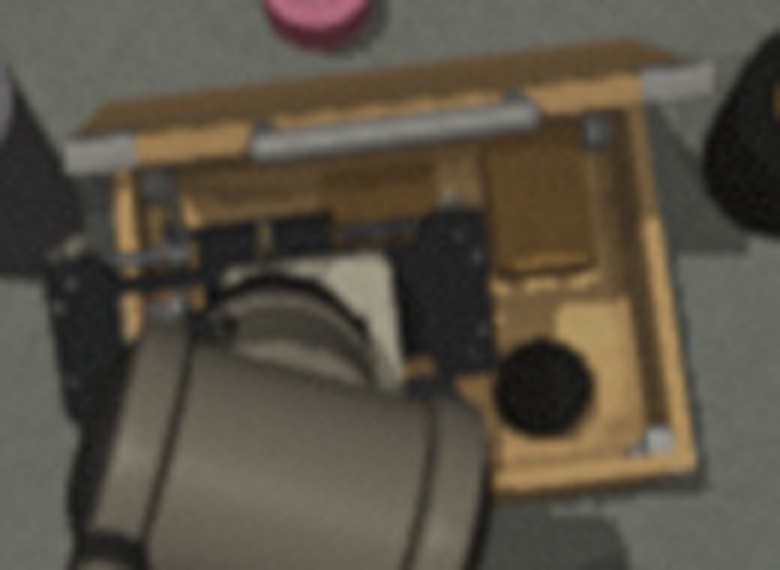

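No force shows yet, but the lid's left corner has moved from row 165 to 153 zoomed, so the bar seems to be giving. I'll go on slowly.

```bash
python3 -m creep '[{"dx":0,"dy":0.002,"dz":-0.0015,"rx":0,"ry":0,"rz":0,"gripper":0},{"dx":0,"dy":0.004,"dz":-0.003,"rx":0,"ry":0,"rz":0,"gripper":0},{"dx":0,"dy":0.006,"dz":-0.004,"rx":0,"ry":0,"rz":0,"gripper":0},{"dx":0,"dy":0.0075,"dz":-0.005,"rx":0,"ry":0,"rz":0,"gripper":0}]'
python3 - <<'E'
from h import *
show(); st=status.observe(); print(tochest(st['tool_pos']))
p,d=read_camera('top'); cv2.imwrite('pics/t9.png',cv2.resize(p[140:235,265:395,::-1],None,fx=6,fy=6,interpolation=cv2.INTER_CUBIC))
np.save('pics/t9.npy',d)
E
```

```text
time: 15.65
tool_pos: [0.6432, 0.0468, 0.1274]
tool_rot: [-2.018, -0.001, 1.705]
contact_force: [-3.1, -0.3, 0.5]
opening: 0.0006
{'time': np.float64(15.65), 'qpos': array([-0.093,  0.491,  1.743,  0.215,  0.48 , -1.967]), 'tool_pos': array([0.643, 0.047, 0.127]), 'tool_rot': array([-2.018e+00, -1.000e-03,  1.705e+00]), 'contact_force': array([-3.133, -0.255,  0.526]), 'torque': array([-0.007,  0.485,  0.042]), 'opening': np.float64(0.001)}
[ 23.47884961  58.23877058 127.43061906]
```

View pics/t9.png

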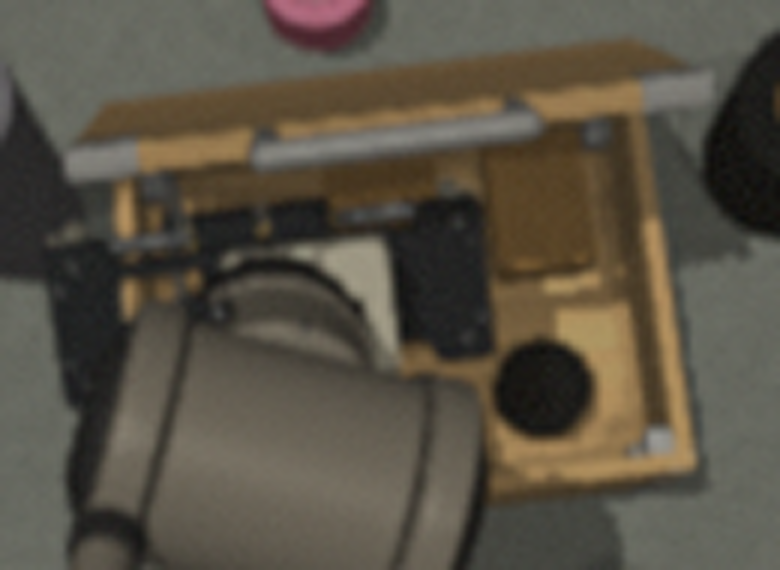

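```bash
python3 -m creep '[{"dx":0,"dy":0.0015,"dz":-0.001,"rx":0,"ry":0,"rz":0,"gripper":0},{"dx":0,"dy":0.003,"dz":-0.002,"rx":0,"ry":0,"rz":0,"gripper":0},{"dx":0,"dy":0.003,"dz":-0.002,"rx":0,"ry":0,"rz":0,"gripper":0}]'
python3 - <<'E'
from h import *
show(); st=status.observe(); print(tochest(st['tool_pos']))
E
```

```text
time: 16.08
tool_pos: [0.6446, 0.0473, 0.1245]
tool_rot: [-2.014, -0.002, 1.705]
contact_force: [-6.7, -1.4, 0.1]
opening: 0.0003
{'time': np.float64(16.075), 'qpos': array([-0.091,  0.498,  1.738,  0.213,  0.481, -1.965]), 'tool_pos': array([0.645, 0.047, 0.125]), 'tool_rot': array([-2.014e+00, -2.000e-03,  1.705e+00]), 'contact_force': array([-6.7  , -1.397,  0.058]), 'torque': array([-0.075,  1.01 , -0.046]), 'opening': np.float64(0.0)}
[ 24.99677792  58.55536318 124.53204095]
```

```bash
python3 -m creep '[{"dx":0,"dy":0.001,"dz":-0.002,"rx":0,"ry":0,"rz":0,"gripper":0},{"dx":0,"dy":0.002,"dz":-0.004,"rx":0,"ry":0,"rz":0,"gripper":0},{"dx":0,"dy":0.002,"dz":-0.004,"rx":0,"ry":0,"rz":0,"gripper":0}]'
python3 - <<'E'
from h import *
show(); st=status.observe(); print(tochest(st['tool_pos']))
E
```

```text
time: 16.45
tool_pos: [0.6458, 0.0479, 0.1225]
tool_rot: [-2.007, -0.003, 1.706]
contact_force: [-18.5, -4.5, 3.7]
opening: 0.0004
{'time': np.float64(16.45), 'qpos': array([-0.09 ,  0.505,  1.73 ,  0.208,  0.491, -1.959]), 'tool_pos': array([0.646, 0.048, 0.123]), 'tool_rot': array([-2.007, -0.003,  1.706]), 'contact_force': array([-18.503,  -4.49 ,   3.68 ]), 'torque': array([-0.457,  2.456, -0.108]), 'opening': np.float64(0.0)}
[ 26.21386515  58.98731039 122.54465996]
```

The tool has stopped: 18.5 N, and only 1.2 mm of travel for 4.4 mm commanded. The bar seems to be on its stop. I'll back straight off and look.

```bash
python3 -m creep '[{"dx":0,"dy":-0.004,"dz":0.009,"rx":0,"ry":0,"rz":0,"gripper":0},{"dx":0,"dy":-0.012,"dz":0.026,"rx":0,"ry":0,"rz":0,"gripper":0},{"dx":0,"dy":-0.033,"dz":0.065,"rx":0,"ry":0,"rz":0,"gripper":0},{"dx":0,"dy":-0.06,"dz":0.11,"rx":0,"ry":0,"rz":0,"gripper":0},{"dx":0,"dy":-0.08,"dz":0.15,"rx":0,"ry":0,"rz":0,"gripper":0},{"dx":0,"dy":-0.08,"dz":0.15,"rx":0,"ry":0,"rz":0,"gripper":0}]'
python3 - <<'E'
from h import *
show(); st=status.observe(); print(tochest(st['tool_pos']))
p,d=read_camera('top'); cv2.imwrite('pics/t10.png',p[:,:,::-1]);cv2.imwrite('pics/t10z.png',cv2.resize(p[140:235,265:395,::-1],None,fx=6,fy=6,interpolation=cv2.INTER_CUBIC))
np.save('pics/t10.npy',d)
print('locked bar pred',((proj('top',[chest(39,y,132) for y in(40,100)])-[265,140])*6).round(0).tolist(), 'unlocked1.2',((proj('top',[chest(19.9,y,141) for y in(40,100)])-[265,140])*6).round(0).tolist())
p,d=read_camera('scene'); cv2.imwrite('pics/s10.png',p[:,:,::-1])
E
```

```text
time: 17.2
tool_pos: [0.4798, 0.025, 0.1329]
tool_rot: [-2.018, -0.002, 1.704]
contact_force: [0.4, -0.7, 0.9]
opening: 0.0007
{'time': np.float64(17.2), 'qpos': array([-0.199,  0.238,  2.158,  0.428,  0.35 , -2.276]), 'tool_pos': array([0.48 , 0.025, 0.133]), 'tool_rot': array([-2.018e+00, -2.000e-03,  1.704e+00]), 'contact_force': array([ 0.415, -0.728,  0.924]), 'torque': array([0.023, 0.114, 0.005]), 'opening': np.float64(0.001)}
[-141.28432076   58.59315575  132.90108787]
locked bar pred [[301.0, 212.0], [174.0, 228.0]] unlocked1.2 [[305.0, 248.0], [177.0, 264.0]]
```

View pics/t10z.png

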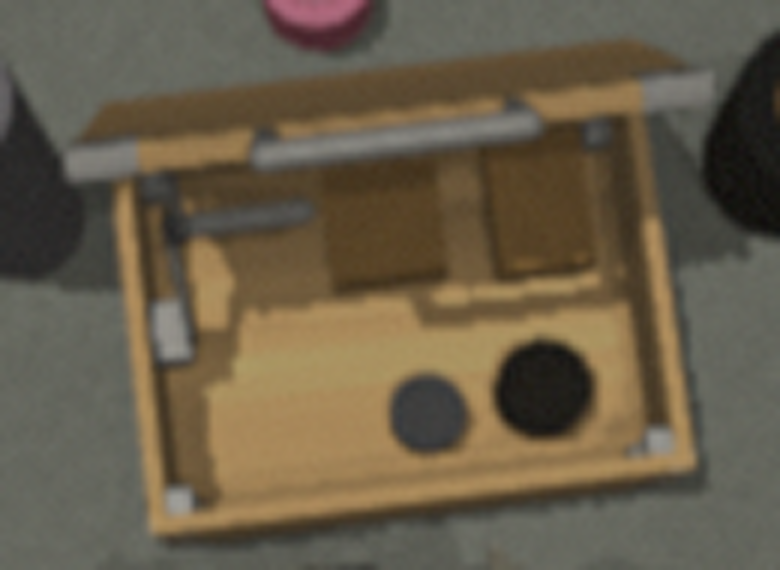

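View pics/t10.png

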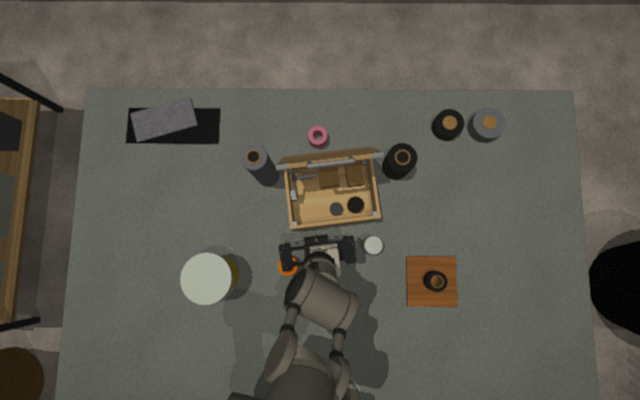

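View pics/s10.png

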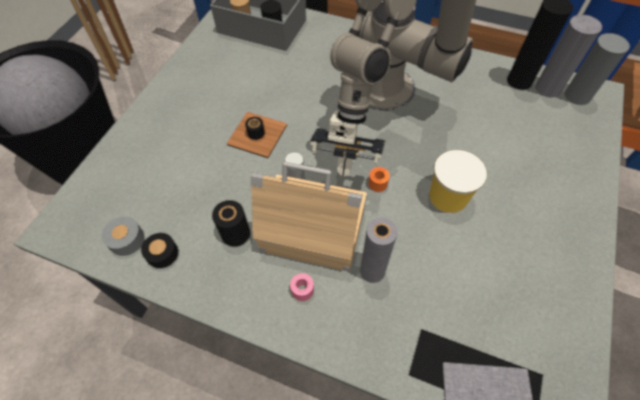

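The thumb bar now lies at zoomed (185,224)–(310,210). My locked prediction was (174,228)–(301,212), so it is past straight and on its stop. I'll clear the arm upwards, wait a second and check that the lid holds.

```bash
python3 -m creep '[{"dx":0,"dy":-0.05,"dz":0,"rx":0,"ry":0,"rz":0,"gripper":0},{"dx":0,"dy":-0.1,"dz":0,"rx":0,"ry":0,"rz":0,"gripper":0},{"dx":0,"dy":-0.1,"dz":0,"rx":0,"ry":0,"rz":0,"gripper":0},{"dx":0,"dy":-0.1,"dz":0,"rx":0,"ry":0,"rz":0,"gripper":0},{"dx":0,"dy":-0.1,"dz":0,"rx":0,"ry":0,"rz":0,"gripper":0},{"dx":0,"dy":-0.1,"dz":0,"rx":0,"ry":0,"rz":0,"gripper":0},{"dx":0,"dy":-0.1,"dz":0,"rx":0,"ry":0,"rz":0,"gripper":0},{"dx":0,"dy":-0.1,"dz":0,"rx":0,"ry":0,"rz":0,"gripper":0},{"dx":0,"dy":-0.1,"dz":0,"rx":0,"ry":0,"rz":0,"gripper":0}]'
python3 - <<'E'
from h import *
show()
p,d=read_camera('top'); im=p[:,:,::-1].copy(); cv2.imwrite('pics/t11z.png',cv2.resize(im[140:235,265:395],None,fx=6,fy=6,interpolation=cv2.INTER_CUBIC))
a=cv2.imread('pics/t10.png'); o=cv2.imread('pics/top0.png')
print('lid area diff t10/t11',np.abs(a[140:200,270:390].astype(int)-im[140:200,270:390]).max())
vv,uu=np.mgrid[0:400,0:640]; P=dep('top',np.c_[uu.ravel(),vv.ravel()],d).reshape(400,640,3)
for nm,h,box in [('roll',.062,(415,460,260,305)),('tub',.137,(170,250,240,320)),('tall',.24,(235,290,135,190)),('short',.12,(380,420,135,190)),('tin',.085,(358,390,230,260))]:
    m=((abs(P[...,2]-h)<.012)&(d>0)).astype(np.uint8)*255;k=np.zeros_like(m);x0,x1,y0,y1=box;k[y0:y1,x0:x1]=m[y0:y1,x0:x1]
    cs,_=cv2.findContours(k,cv2.RETR_EXTERNAL,cv2.CHAIN_APPROX_NONE); c=max(cs,key=cv2.contourArea)
    W=plane('top',c[:,0],h)[:,:2].astype(np.float32); r=cv2.minAreaRect(W); print(nm,np.round(r[0],4),np.round(r[1],4))
E
```

```text
time: 18.42
tool_pos: [0.4395, 0.0191, 0.223]
tool_rot: [-2.019, -0.001, 1.705]
contact_force: [-0.3, -0.1, 0.1]
opening: 0.0002
{'time': np.float64(18.425), 'qpos': array([-2.440e-01, -2.000e-03,  2.112e+00,  2.770e-01,  6.310e-01,
       -2.140e+00]), 'tool_pos': array([0.44 , 0.019, 0.223]), 'tool_rot': array([-2.019e+00, -1.000e-03,  1.705e+00]), 'contact_force': array([-0.295, -0.129,  0.124]), 'torque': array([0.063, 0.122, 0.012]), 'opening': np.float64(0.0)}
lid area diff t10/t11 11
roll [ 0.3687 -0.3212] [0.0566 0.0607]
tub [0.3733 0.3217] [0.1355 0.1412]
tall [0.6828 0.184 ] [0.0702 0.0684]
short [ 0.7174 -0.2157] [0.0828 0.0874]
tin [ 0.4685 -0.1356] [0.052  0.0509]
```

View pics/t11z.png

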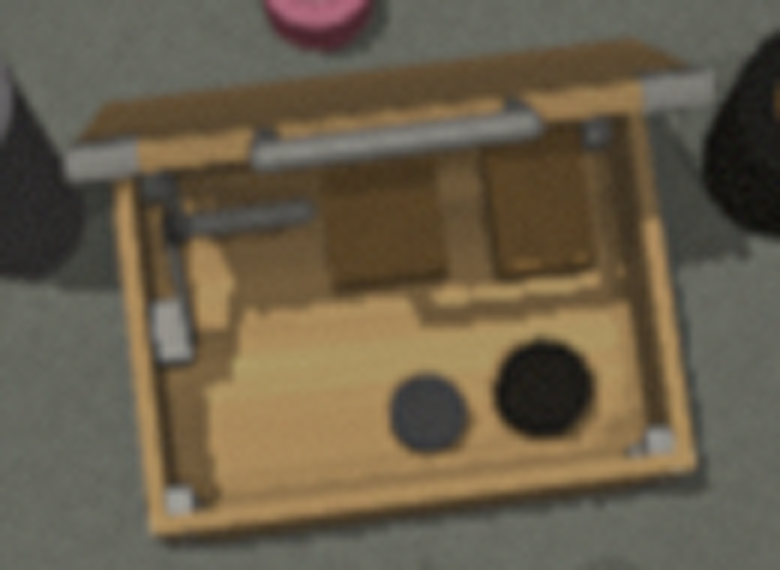

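Lid and stay haven't moved after 1.2 s, with the bar still at (185,224)–(310,210) zoomed. The roll is on the board and the bystanders measure exactly as they did at the start, so I'm handing in.

```bash
python3 -c "
from cell import robot
print(robot.hand_in())"
```

```text
the job is handed in; nothing more can be done
None
```

The job is done and handed in at about 18.5 s of the 67 s allowed: the tape roll is on the board, and the chest's lid is up and locked on its stay.

- **Tape roll:** I took it off the closed lid first and stood it upright on the board. It measured about 3 mm from the board's centre, well inside the edges.
- **Lid and stay:** I raised the lid by its handle to about 1.2 rad and let go. I then pushed the thumb bar towards the hinge until it stopped against 18.5 N.
- **Hold check:** In the top view the bar lay where a locked stay should put it, to within about 2 mm. Lid and stay looked the same about 1.2 s after I let go.
- **Everything else:** The tub, both bigger rolls and the tin measured the same as at the start, and the orange and pink look-alikes were left alone. The robot was clear of everything, with no contact force.

One check was inconclusive: early in the push the force sensor read nothing. I relied on the lid edge moving in the picture until the later force readings and the top view confirmed the lock. The first move command was refused for its format, and nothing moved.

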